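Walk a die block round to face the bench fence

ROBOT

A 6-joint arm with a two-finger parallel gripper is mounted at the origin on the work surface. World frame = base frame: x ahead of the robot, y to its left, z up, the work surface at z = 0. Lengths are in m, angles in degrees, forces in N, time in s.
With the tool pointing down it reaches from about 0.35 to 0.875 m from the base axis. Payload 4.2 kg.
Tool frame: the origin (TCP) lies at the very end of the fingers, on their centre line; the grasp point (between the pads) lies 19 mm behind it; z points along the fingers, y is the line along which they close (so a half turn about z gives the same grasp; the last joint's range is limited). The gripper opens to 87 mm and grips with 3 to 60 N. Pads are 19 mm wide; open, the fingers measure 117 mm over their backs; the gripper's body (75 mm by 190 mm) begins 51 mm behind the grasp point.
Start: joints at [-53.251, 22.042, 0.453, 0, -68.411, -14.817], TCP at [0.233, -0.58, 0.189] pointing down, gripper open.
Joint ranges: [-179.83, 179.83], [-69.29, 118.12], [-61.27, 80.66], [-181.25, 117.63], [-171.15, -9.14], [-177.46, 177.46]. Speed limits (degrees/s): [159.86, 159.86, 180, 180, 180, 180].

INTERFACE

Orientations are given as a 3x3 rotation matrix whose columns are the frame's x, y, z axes.
In Python, from station import * gives the robot as it stands.
- The arm moves only by the shell command python3 -m pendant 'ROWS'. ROWS is JSON, a list of rows, each an object of numbers: "x", "y", "z": the shift along the world's x, y, z normalised to -1 to 1, where 1 is 250 mm; "rx", "ry", "rz": the turn, a rotation vector about the world's x, y, z normalised to -1 to 1, where 1 is 180 degrees; "claw": the opening, from 0 (shut) to 1 (fully open). A call has exactly 8 rows; each row is the pose to reach, as a shift and turn from the pose commanded when the call began, turning the shorter way round; what a row does not reach only later rows make up. A row lasts 1/8 s, in which the tool goes at most 62.5 mm and 10.7 degrees, less where a joint would pass 70% of its speed; a pose out of reach is approached as far as the arm can. A call with a number of a shift or a turn outside -1 to 1 is refused whole. A call with a gripper value outside its range is refused whole. The fingers move at their own pace and stop on an object; the grip force is fixed at half the most. Time passes only in rows, so rows that repeat a pose let the fingers close, or fill a call up. It gives the time, the measured TCP pose, the force, the opening and the grip force at its end, in the units of the state.
- sense(): the state, without advancing time (a new reading comes with each control period).
- capture(name): name is "scene" or "side" or "wrist"; returns a dict with "color" (420x560x3 uint8, red, green, blue), "mtx" (3x3 intrinsics, pixels), "world_to_cam" (4x4, takes a point from world to camera coordinates). Camera axes: x right, y up, looking along -z (the intrinsics and any distortion apply to the point x, -y, -z); pixel columns grow to the right and rows downward; lengths in m; the calibration is good to about 2 mm. A picture is of the moment at which its call begins. There is no depth.
- finish_job(): hands the job in; it is judged then, once.
Trained networks look in a picture, given as the dict that the camera call returned (one of the last four; its "shot" number tells which), for a name from the list of things; names that differ only in an ending like _2 or _b are one class to them, and where a whole thing is asked for, a point or a joint stands for the part that bears it (a point fixed in the world has none). Each returns a list of dicts, best first, with "conf" (0 to 1); they miss things now and then, are a little off and sometimes report something else, mostly with a low value. They report only what shows in the picture. A call takes as long as a camera call. They do not tell look-alikes from the thing itself.
- search_frame(picture, label): "centre" ([column, row] in pixels, amid what is visible of it).
- regions_of(picture, label): "region" (420x560 bool, what is visible of it) and "centre" ([column, row] in pixels, amid what is visible of it).
The state is a dict: "time_s": time; "joints": joint angles; "joint_velocities": joint speeds; "effort": joint torques, N m; "tcp_pos": TCP position; "ee_rot": TCP orientation; "wrist_force": force on the tool from outside, world axes, zero at the start; "moment": the same for the moment, N m; "gripper_width": opening from 0.0 (shut) to 1.0 (fully open); "gripper_force": force on a finger pad.
Only numpy, scipy, OpenCV 4.12 (cv2) and the standard library are available. Lean on these libraries where they do the work, as an engineer would, in place of code of your own. Each camera call takes 0.05 s, during which the arm holds its last target. There are 200 camera calls.

TASK

Using only pushes of the fingertips or the outsides of the fingers, walk the heavy aluminium die block round on the spot, pushing first one corner and then the opposite one so that it turns without wandering, until either of its long sides faces the steel fence squarely: do this clear of the fence, and keep the block's middle within about 3 cm of where it stood. Then push it straight up to the fence so that the long side lies flush against it, all of that side on the fence's length, and leave it there. Never lift or tip the block, push slowly rather than shoving hard, and leave the other things on the bench undisturbed.

Things in the scene. Friction and masses are not known exactly. Their poses are not given: they have to be found in the camera images.
- die_block: the die block: plain aluminium, 150 mm long (its y), 100 mm wide (its x), 40 mm high, a groove 18 mm wide, 4 mm deep along the middle of its top (along y); 1.2 to 1.9 kg, loose, too wide to grip. Pushed near one end it pivots about a point some 30 mm past its middle. Origin: centre of the underside, z up. Long sides start 43 to 90 degrees out of line with the fence, either way; both serve equally
- fence_face (a point): foot of the working face of the fence, half-way along. The fence is a fixed straight dark steel bar 320 mm long, 24 mm thick, 24 mm high, beyond the block, bolted down behind. The point is at bench height on the face towards the block; y runs along the fence, x points away from the robot, square into the face. A block lying flush has its origin at x = -50 mm in this frame
- punch: bystander: a steel punch, 22 mm thick and 95 mm tall, standing upright right (-y) of the die block; origin at the middle of its foot
- handle_scale: bystander: a flat wooden knife-handle scale, 120 x 34 x 12 mm, long along its own x, left (+y) of the die block; origin under its centre
- knife_blank: bystander: a flat steel knife blank, about 275 x 34 x 5 mm, long along its own x, lying farther left; origin on the underside in the blade, 35 mm towards the tang from the middle of its wide part
- tape_ring: bystander: an orange plastic ring 90 mm across, 50 mm tall, lying flat at the left near the robot; origin under its centre
- hammer: bystander: a hammer about 300 mm long lying along its own x at the right, near the robot
There are look-alikes about, which are no part of the job. What is meant by the die_block is not brown, and is the larger of those in its own colour.

How it is judged:
By the outcome, as a careful person would: the job done as asked, in the order asked, and still so for the second after the job is handed in, with the robot touching nothing.
It also fails if it takes over 54 s, if anything falls off the work surface, if the arm or the gripper's body presses on something with over 40 N, if the wrist force passes 120 N, or if a joint passes its speed limit or range.

## Working session

There is one attempt and no reset: what is moved stays moved. The work goes in short steps, Python scripts to look and compute and a shell command to move; the robot and the scene stay as the last step left them, time stands still between calls to the robot, and variables do not carry over. Pictures are saved under pics/ and viewed, at most 10 in all, crops included, and the job is handed in when it is done.

```bash
ls; mkdir -p pics
cat > h.py <<'E'
from station import *
import numpy as np, cv2
def save(p,n): cv2.imwrite('pics/'+n,cv2.cvtColor(p['color'],cv2.COLOR_RGB2BGR))
def ray(p,uv,z):
    K=np.array(p['mtx']);T=np.array(p['world_to_cam'])
    d=np.linalg.inv(K)@np.array([uv[0],uv[1],1.]); d=np.array([d[0],-d[1],-d[2]])
    R=T[:3,:3];c=-R.T@T[:3,3];d=R.T@d
    return c+d*(z-c[2])/d[2]
def proj(p,X):
    K=np.array(p['mtx']);T=np.array(p['world_to_cam'])
    q=T[:3,:3]@np.array(X)+T[:3,3]; q=K@np.array([q[0],-q[1],-q[2]]); return q[:2]/q[2]
E
python3 - <<'E'
from h import *
for n in ['scene','side']:
    p=capture(n); save(p,n+'0.png'); print(p.keys(), np.round(-np.array(p['world_to_cam'])[:3,:3].T@np.array(p['world_to_cam'])[:3,3],3))
    for l in ['die_block','punch','handle_scale']:
        for r in regions_of(p,l): print(n,l,round(r['conf'],2),np.round(r['centre']),r['region'].sum(),np.round(ray(p,r['centre'],0.03),3))
E
```

```text
pics
dict_keys(['color', 'mtx', 'world_to_cam', 'shot']) [1.344 0.567 1.164]
scene die_block 0.94 [228. 169.] 621 [ 0.45  -0.212  0.03 ]
scene die_block 0.89 [344. 190.] 1535 [0.339 0.138 0.03 ]
scene die_block 0.83 [258. 210.] 1799 [ 0.541 -0.034  0.03 ]
scene punch 0.6 [190. 178.] 156 [ 0.544 -0.286  0.03 ]
scene handle_scale 0.72 [165. 160.] 679 [ 0.522 -0.406  0.03 ]
scene handle_scale 0.62 [314. 246.] 437 [0.572 0.17  0.03 ]
dict_keys(['color', 'mtx', 'world_to_cam', 'shot']) [ 0.458 -0.984  0.681]
side die_block 0.95 [297. 234.] 1740 [ 0.536 -0.051  0.03 ]
side die_block 0.85 [260. 279.] 1159 [ 0.442 -0.235  0.03 ]
side die_block 0.84 [222. 203.] 1423 [0.318 0.108 0.03 ]
side punch 0.55 [310. 289.] 375 [ 0.556 -0.266  0.03 ]
side handle_scale 0.77 [300. 201.] 311 [0.555 0.131 0.03 ]
```

View pics/scene0.png

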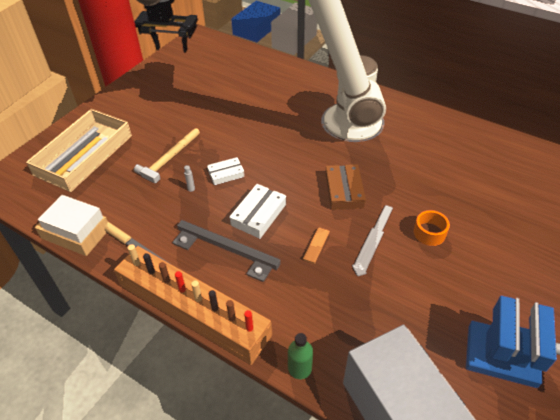

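View pics/side0.png

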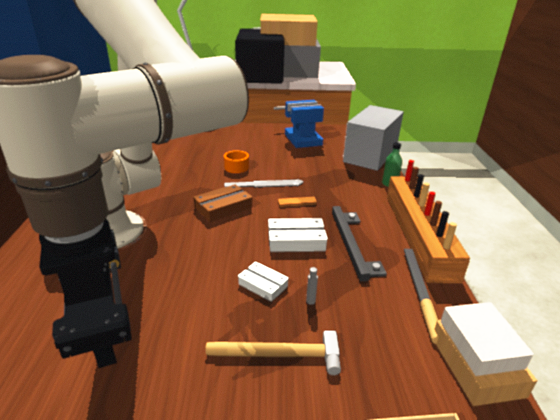

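The real block is the large light one at scene (258,210), side (297,234). The small one at (226,171) and the brown one at (345,186) are look-alikes. The fence is the dark bar from scene (180,226) to (278,262). Next: zoom in on the fence and fit the block.

```bash
cat >> h.py <<'E'
from scipy.optimize import minimize
def mask(p,pose,L=.15,W=.10,H=.04):
    x,y,a=pose;c,s=np.cos(a),np.sin(a)
    P=[proj(p,[x+c*u-s*v,y+s*u+c*v,z]) for u in(-W/2,W/2) for v in(-L/2,L/2) for z in(0,H)]
    m=np.zeros((840*2,560*4),np.uint8)[:1680]
    h=cv2.convexHull((np.array(P)*4+1.5).astype(np.float32).reshape(-1,1,2)).round().astype(np.int32)
    cv2.fillConvexPoly(m,h,255); return cv2.resize(m,(560,420),interpolation=cv2.INTER_AREA)/255.
def fit(obs,guess,**k):
    # obs: list of (picture, region); returns pose, mean IoU
    def cost(q):
        t=0
        for p,r in obs:
            m=mask(p,q,**k); t+=np.minimum(m,r).sum()/np.maximum(m,r).sum()
        return 1-t/len(obs)
    best=None
    for a in (guess[2] if isinstance(guess[2],(list,tuple,np.ndarray)) else [guess[2]]):
        x0=np.array([guess[0],guess[1],a])
        r=minimize(cost,x0,method='Nelder-Mead',options=dict(initial_simplex=[x0,x0+[.015,0,0],x0+[0,.015,0],x0+[0,0,.2]],xatol=1e-4,fatol=1e-4))
        if best is None or r.fun<best.fun: best=r
    return best.x,1-best.fun
def block(guess,cams=('scene','side')):
    obs=[]
    for n in cams:
        p=capture(n); b=None;bd=25
        g=proj(p,[guess[0],guess[1],.03])
        for r in regions_of(p,'die_block'):
            d=np.hypot(*(np.array(r['centre'])-g))
            if d<bd: b,bd=r,d
        if b is not None: obs.append((p,np.array(b['region'],float)))
    x,s=fit(obs,guess); return x,s,obs
E
python3 - <<'E'
from h import *
x,s,obs=block((.525,-.045,np.radians(np.arange(-90,90,30))))
print(x,np.degrees(x[2]),s)
for o in obs: print(fit([o],x))
a=cv2.resize(obs[0][0]['color'][170:290,165:295],None,fx=4.5,fy=4.5,interpolation=cv2.INTER_CUBIC)
cv2.imwrite('pics/f1.png',a[:,:,::-1])
a=cv2.resize(obs[1][0]['color'][190:290,260:400],None,fx=5,fy=5,interpolation=cv2.INTER_CUBIC)
cv2.imwrite('pics/f2.png',a[:,:,::-1])
E
```

```text
[ 0.536324   -0.03788816  1.61725912] 92.66212187256582 0.9448435258893173
(array([ 0.53538965, -0.03867834,  1.62000706]), np.float64(0.9638787662941974))
(array([ 0.53622509, -0.03378245,  1.62187882]), np.float64(0.9514350092369869))
```

View pics/f1.png

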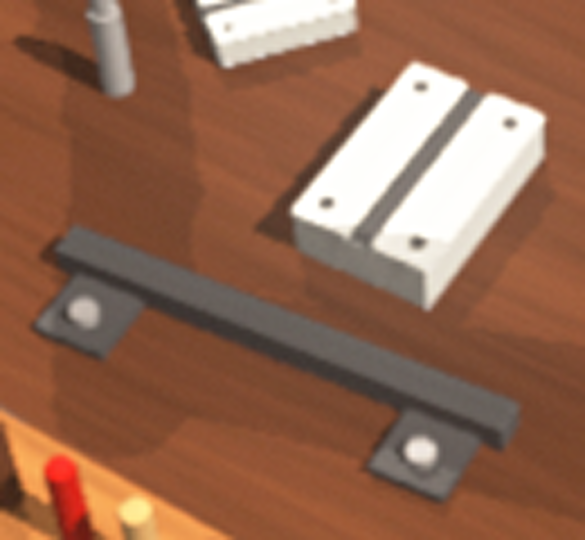

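View pics/f2.png

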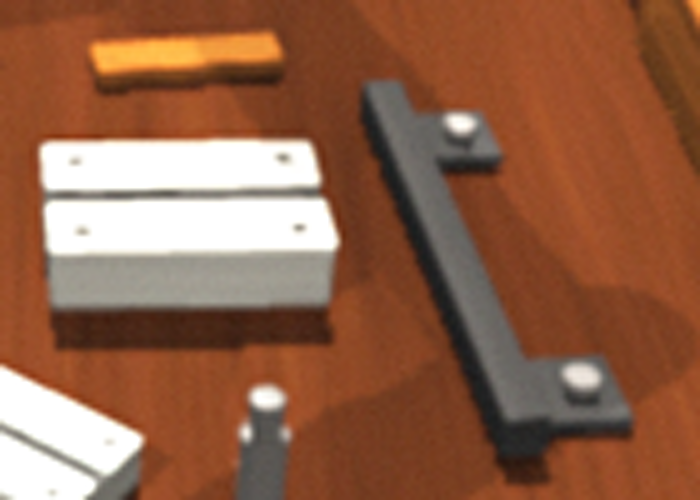

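The block fits well at about (0.536,-0.037), long axis near world x. The fence's upper front edge runs in crop f1 from (75,228) to (518,403), and in f2 from (362,85) to (503,422).

Run:
```python
from h import *
p=capture('scene');q=capture('side')
S=lambda c:ray(p,(165+(c[0]+.5)/4.5-.5,170+(c[1]+.5)/4.5-.5),.024)
D=lambda c:ray(q,(260+(c[0]+.5)/5-.5,190+(c[1]+.5)/5-.5),.024)
for F,pts in ((S,[(518,403),(75,228),(500,432),(57,250)]),(D,[(362,85),(503,422),(400,80),(548,412)])):
    P=[F(c)[:2] for c in pts]
    for l,r in (P[:2],P[2:]):
        d=l-r; print(np.round(l,4),np.round(r,4),'len',round(np.hypot(*d),4),'mid',np.round((l+r)/2,4),'yaw',round(np.degrees(np.arctan2(-d[0],d[1])),2))
for l in ['punch','handle_scale']:
    for im in (p,q):
        for r in regions_of(im,l): print(l,round(r['conf'],2),np.round(ray(im,r['centre'],.045 if l=='punch' else .01),3))
print(sense()['tcp_pos'],np.round(sense()['ee_rot'],3),sense()['time_s'])
```

```text
[0.6537 0.11  ] [ 0.6862 -0.2053] len 0.317 mid [ 0.6699 -0.0476] yaw 5.89
[0.6771 0.1122] [ 0.7064 -0.2033] len 0.3169 mid [ 0.6918 -0.0455] yaw 5.31
[0.6529 0.1079] [ 0.6828 -0.2065] len 0.3158 mid [ 0.6678 -0.0493] yaw 5.43
[0.6771 0.1145] [ 0.7062 -0.1987] len 0.3145 mid [ 0.6917 -0.0421] yaw 5.32
punch 0.63 [ 0.558 -0.263  0.045]
punch 0.51 [ 0.555 -0.273  0.045]
handle_scale 0.79 [0.556 0.165 0.01 ]
handle_scale 0.59 [0.551 0.16  0.01 ]
[ 0.2334691  -0.57973737  0.18877731] [[-0.928 -0.374  0.   ]
 [-0.374  0.928 -0.   ]
 [-0.    -0.    -1.   ]] 0.9
```

```bash
python3 -m pendant '[{"x":0.12,"y":0.12,"rz":0.05,"claw":0},{"x":0.25,"y":0.25,"rz":0.1,"claw":0},{"x":0.4,"y":0.4,"rz":0.15,"claw":0},{"x":0.55,"y":0.55,"rz":0.2,"claw":0},{"x":0.7,"y":0.7,"rz":0.25,"claw":0},{"x":0.85,"y":0.85,"rz":0.3,"claw":0},{"x":1,"y":1,"rz":0.35,"claw":0},{"x":1,"y":1,"rz":0.393,"claw":0}]'
python3 -m pendant '[{"y":0.22,"claw":0},{"y":0.44,"claw":0},{"y":0.66,"z":-0.1,"claw":0},{"y":0.86,"z":-0.25,"claw":0},{"y":0.86,"z":-0.45,"claw":0},{"y":0.86,"z":-0.6,"claw":0},{"y":0.86,"z":-0.705,"claw":0},{"y":0.86,"z":-0.705,"claw":0}]'
python3 - <<'E'
from h import *
s=sense();print(np.round(s['ee_rot'],3),s['joints'],s['wrist_force'])
p=capture('wrist');save(p,'w1.png')
b=np.array([.536,-.037]);th=92.7
def plan(b,th,end,side,turn,n,t):
    # block yaw th deg; long axis e=th-90 direction; end=+-1 along e, side=+-1 along e rotated +90; turn in deg
    R=lambda a:np.array([[np.cos(a),-np.sin(a)],[np.sin(a),np.cos(a)]])
    e=R(np.radians(th-90))@[1,0];nn=R(np.pi/2)@e
    piv=b-end*.03*e
    c0=b+end*.058*e+side*(.05+.0095)*nn
    for k in range(n+1):
        a=np.radians(turn*k/n); print(k,np.round((piv+R(a)@(c0-piv)-t)/.25,3),round(turn*k/n/180,4))
    print('b->',piv+R(np.radians(turn))@(b-piv))
plan(b,th,-1,-1,-15,7,s['tcp_pos'][:2])
E
```

```text
[[-0.928 -0.374  0.   ]
 [-0.374  0.928 -0.   ]
 [-0.    -0.    -1.   ]] [-5.32500574e+01  2.20391339e+01  4.52510458e-01  4.55148509e-04
 -6.84103691e+01 -1.48157738e+01] [-0.78592869 -0.03654787  0.39636258]
0 [0.99  1.922] 0.0
1 [0.98  1.935] -0.0119
2 [0.972 1.948] -0.0238
3 [0.963 1.962] -0.0357
4 [0.955 1.976] -0.0476
5 [0.948 1.99 ] -0.0595
6 [0.942 2.004] -0.0714
7 [0.935 2.019] -0.0833
b-> [ 0.53665533 -0.02919589]$[0]: bad value
$[0]: bad value
```

View pics/w1.png

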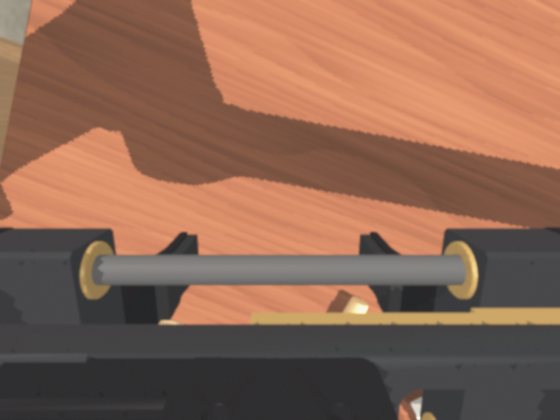

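The moves were refused because every row needs all seven keys. The wrist picture shows only bare bench and the open gripper, with the fingers near (180,250) and (378,250). I'll retry with full rows.

```bash
python3 -m pendant '[{"x":0.12,"y":0.12,"z":0,"rx":0,"ry":0,"rz":0.05,"claw":0},{"x":0.25,"y":0.25,"z":0,"rx":0,"ry":0,"rz":0.1,"claw":0},{"x":0.4,"y":0.4,"z":0,"rx":0,"ry":0,"rz":0.15,"claw":0},{"x":0.55,"y":0.55,"z":0,"rx":0,"ry":0,"rz":0.2,"claw":0},{"x":0.7,"y":0.7,"z":0,"rx":0,"ry":0,"rz":0.25,"claw":0},{"x":0.85,"y":0.85,"z":0,"rx":0,"ry":0,"rz":0.3,"claw":0},{"x":1,"y":1,"z":0,"rx":0,"ry":0,"rz":0.35,"claw":0},{"x":1,"y":1,"z":0,"rx":0,"ry":0,"rz":0.393,"claw":0}]'
```

```text
time_s: 1.95
tcp_pos: [0.4859, -0.3273, 0.1887]
ee_rot: [[0.056, -0.998, 0.001], [-0.998, -0.056, 0.0], [0.0, -0.001, -1.0]]
wrist_force: [-1.2, -0.1, 0.5]
gripper_width: 0.17
gripper_force: 0.0
```

```bash
python3 -m pendant '[{"x":0,"y":0.22,"z":0,"rx":0,"ry":0,"rz":0,"claw":0},{"x":0,"y":0.44,"z":0,"rx":0,"ry":0,"rz":0,"claw":0},{"x":0,"y":0.66,"z":-0.1,"rx":0,"ry":0,"rz":0,"claw":0},{"x":0,"y":0.86,"z":-0.25,"rx":0,"ry":0,"rz":0,"claw":0},{"x":0,"y":0.86,"z":-0.45,"rx":0,"ry":0,"rz":0,"claw":0},{"x":0,"y":0.86,"z":-0.6,"rx":0,"ry":0,"rz":0,"claw":0},{"x":0,"y":0.86,"z":-0.705,"rx":0,"ry":0,"rz":0,"claw":0},{"x":0,"y":0.86,"z":-0.705,"rx":0,"ry":0,"rz":0,"claw":0}]'
cat >> h.py <<'E'
def plan(b,th,end,side,turn,n,s58=.058):
    # block yaw th deg; e=long axis at th-90; end=+-1 along e, side=+-1 along e+90; turn deg
    s=sense();t=np.array(s['tcp_pos'])[:2];ty=np.array(s['ee_rot'])[:2,1]
    R=lambda a:np.array([[np.cos(a),-np.sin(a)],[np.sin(a),np.cos(a)]])
    e=R(np.radians(th-90))@[1,0];nn=R(np.pi/2)@e
    off=(th-90-np.degrees(np.arctan2(ty[1],ty[0]))+90)%180-90
    piv=b-end*.03*e; c0=b+end*s58*e+side*(.05+.0095)*nn
    print('tcp',np.round(s['tcp_pos'],4),'F',np.round(s['wrist_force'],1),'t',s['time_s'])
    print('start gap 15mm:',np.round((c0+side*nn*.015-t)/.25,3))
    for k in range(n+1):
        a=np.radians(turn*k/n); print(k,np.round((piv+R(a)@(c0-piv)-t)/.25,3),round((off+turn*k/n)/180,4))
    print('b->',np.round(piv+R(np.radians(turn))@(b-piv),4),th+turn)
E
python3 - <<'E'
from h import *
plan(np.array([.536,-.037]),92.7,-1,-1,-15,7)
E
```

```text
time_s: 2.95
tcp_pos: [0.4819, -0.1148, 0.0109]
ee_rot: [[0.047, -0.999, -0.005], [-0.999, -0.047, -0.0], [0.0, 0.005, -1.0]]
wrist_force: [-0.6, -0.0, 1.0]
gripper_width: 0.004
gripper_force: 0.0
tcp [ 0.4819 -0.1148  0.0109] F [-0.6 -0.   1. ] t 2.95
start gap 15mm: [-0.001  0.003]
0 [-0.004  0.062] 0.0002
1 [-0.013  0.075] -0.0117
2 [-0.022  0.089] -0.0237
3 [-0.03   0.102] -0.0356
4 [-0.038  0.116] -0.0475
5 [-0.045  0.13 ] -0.0594
6 [-0.052  0.145] -0.0713
7 [-0.058  0.159] -0.0832
b-> [ 0.5367 -0.0292] 77.7
```

```bash
python3 -m pendant '[{"x":0,"y":0.04,"z":0,"rx":0,"ry":0,"rz":0,"claw":0},{"x":-0.004,"y":0.062,"z":0,"rx":0,"ry":0,"rz":0,"claw":0},{"x":-0.013,"y":0.075,"z":0,"rx":0,"ry":0,"rz":-0.012,"claw":0},{"x":-0.022,"y":0.089,"z":0,"rx":0,"ry":0,"rz":-0.024,"claw":0},{"x":-0.03,"y":0.102,"z":0,"rx":0,"ry":0,"rz":-0.036,"claw":0},{"x":-0.038,"y":0.116,"z":0,"rx":0,"ry":0,"rz":-0.048,"claw":0},{"x":-0.048,"y":0.138,"z":0,"rx":0,"ry":0,"rz":-0.065,"claw":0},{"x":-0.058,"y":0.16,"z":0,"rx":0,"ry":0,"rz":-0.083,"claw":0}]'
python3 - <<'E'
from h import *
x,s,o=block((.537,-.03,np.radians(78)))
print(np.round(x,4),np.degrees(x[2]),s,len(o)); [print(fit([q],x)) for q in o]
save(o[1][0],'s2.png')
E
```

```text
time_s: 3.95
tcp_pos: [0.4696, -0.0741, 0.0137]
ee_rot: [[-0.214, -0.977, 0.003], [-0.977, 0.214, 0.0], [-0.001, -0.002, -1.0]]
wrist_force: [0.6, 0.2, 0.1]
gripper_width: 0.009
gripper_force: 0.0
[ 0.5367 -0.0376  1.6167] 92.63049505501246 0.9089798043485737 2
(array([ 0.5352001 , -0.03853406,  1.62071844]), np.float64(0.9573716073157498))
(array([ 0.53897345, -0.03514202,  1.58117436]), np.float64(0.8748895790273588))
```

View pics/s2.png

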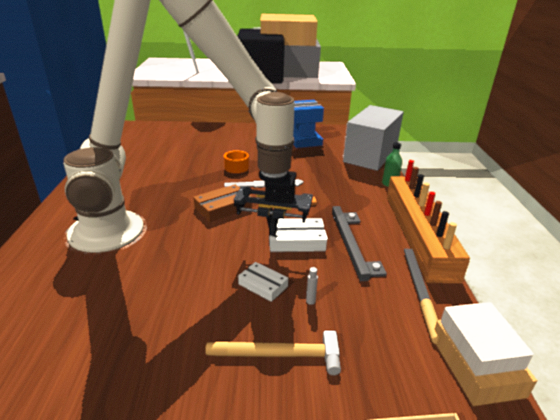

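The block did not move: it still spans side (272–326, 222–250), and the gripper appears at its left end. I'll zoom in with the TCP and the fitted outline overlaid.

Run:
```python
from h import *
t=sense()['tcp_pos'];ims=[]
for n,(u,v) in (('scene',(200,150)),('side',(220,180))):
    p=capture(n);f=4;c=cv2.resize(p['color'][v:v+100,u:u+120],None,fx=f,fy=f,interpolation=cv2.INTER_CUBIC)
    q=(proj(p,t)-[u,v]+.5)*f; cv2.circle(c,(int(q[0]),int(q[1])),4,(255,0,0),-1)
    m=mask(p,(.536,-.037,1.617))[v:v+100,u:u+120]>.5
    k=cv2.findContours(cv2.resize(m.astype(np.uint8),None,fx=f,fy=f),0,2)[0];cv2.drawContours(c,k,-1,(0,255,0),1)
    ims.append(c); print(n,proj(p,t))
cv2.imwrite('pics/z1.png',cv2.resize(np.hstack(ims),None,fx=.83,fy=.83)[:,:,::-1])
```

```text
scene [260.86522812 193.36704537]
side [271.91205463 244.19748223]
```

View pics/z1.png

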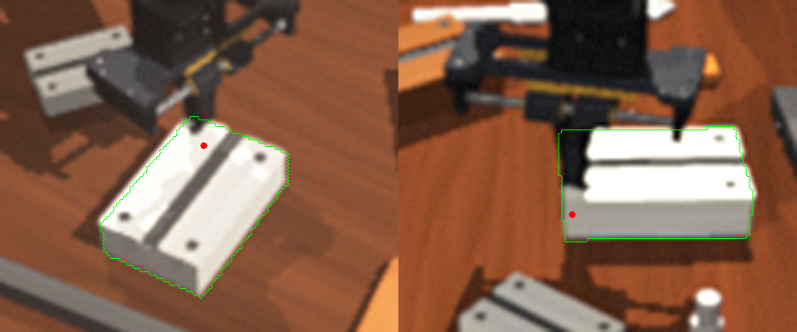

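Both views show the finger crossing the block's top face, near (195,128) left and (575,180) right, although the reported TCP (red) is at z=0.014. I'll check whether the reported tip height matches the start pictures.

Run:
```python
from h import *
t=np.array([.2335,-.5797,.1888]);ty=np.array([-.374,.928,0])
ims=[]
for n,(u,v),w in (('scene',(125,0),(90,75)),('side',(30,290),(110,90))):
    p=capture(n);c0=cv2.imread(f'pics/{n}0.png')
    f=4;c=cv2.resize(c0[v:v+w[1],u:u+w[0]],(400,360),interpolation=cv2.INTER_CUBIC)
    for s in (-.051,.051):
      for dz,col in ((0,(0,0,255)),(.03,(0,255,0))):
        q=(proj(p,t+s*ty+[0,0,dz])-[u,v]+.5)*[400/w[0],360/w[1]];print(n,s,dz,q); cv2.circle(c,(int(q[0]),int(q[1])),3,col,-1)
    ims.append(c)
cv2.imwrite('pics/z2.png',np.hstack(ims))
s=sense();print(s['tcp_pos'],s['wrist_force'],s['time_s'],s['effort'])
```

```text
scene -0.051 0 [154.42699158 275.95710363]
scene -0.051 0.03 [146.99814449 238.36283793]
scene 0.051 0 [282.08649332 288.41890295]
scene 0.051 0.03 [276.23734783 250.69509839]
side -0.051 0 [299.19656963 369.42043903]
side -0.051 0.03 [283.4097165  310.77692788]
side 0.051 0 [279.89406711 152.5399749 ]
side 0.051 0.03 [265.61575015  95.76649009]
[ 0.46916133 -0.07479501  0.01268318] [-0.02528269  0.10743091 -0.05981791] 4.35 [ 4.94303496e-02 -3.08089542e+01  1.20894286e+01  2.72394285e+00
  5.65214126e-03  2.97972379e-03]
```

View pics/z2.png

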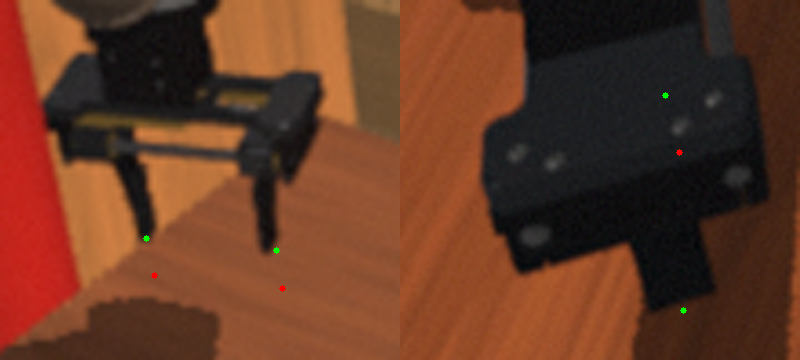

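The reported TCP (red) lies about 30 mm below the real fingertips, which the green dots mark at about (146,238) and (277,250). The fingers just passed over the block, so from now on I command z about 30 mm lower. Back off, go down, then push.

```bash
python3 -m pendant '[{"x":0,"y":0,"z":0.06,"rx":0,"ry":0,"rz":0,"claw":0},{"x":0.025,"y":-0.08,"z":0.06,"rx":0,"ry":0,"rz":0.04,"claw":0},{"x":0.051,"y":-0.16,"z":0.06,"rx":0,"ry":0,"rz":0.083,"claw":0},{"x":0.051,"y":-0.16,"z":0,"rx":0,"ry":0,"rz":0.083,"claw":0},{"x":0.051,"y":-0.16,"z":-0.06,"rx":0,"ry":0,"rz":0.083,"claw":0},{"x":0.051,"y":-0.16,"z":-0.11,"rx":0,"ry":0,"rz":0.083,"claw":0},{"x":0.051,"y":-0.16,"z":-0.11,"rx":0,"ry":0,"rz":0.083,"claw":0},{"x":0.051,"y":-0.16,"z":-0.11,"rx":0,"ry":0,"rz":0.083,"claw":0}]'
python3 - <<'E'
from h import *
plan(np.array([.536,-.037]),92.7,-1,-1,-15,7)
E
```

```text
time_s: 5.35
tcp_pos: [0.4821, -0.1147, -0.0147]
ee_rot: [[0.047, -0.999, 0.001], [-0.999, -0.047, -0.0], [0.0, -0.001, -1.0]]
wrist_force: [-0.4, 0.6, 1.1]
gripper_width: 0.005
gripper_force: 0.0
tcp [ 0.4821 -0.1147 -0.0147] F [-0.4  0.6  1.1] t 5.35
start gap 15mm: [-0.002  0.002]
0 [-0.005  0.062] 0.0
1 [-0.014  0.075] -0.0119
2 [-0.023  0.088] -0.0238
3 [-0.031  0.102] -0.0357
4 [-0.039  0.116] -0.0476
5 [-0.046  0.13 ] -0.0595
6 [-0.053  0.144] -0.0714
7 [-0.059  0.159] -0.0833
b-> [ 0.5367 -0.0292] 77.7
```

```bash
python3 -m pendant '[{"x":0,"y":0.04,"z":0,"rx":0,"ry":0,"rz":0,"claw":0},{"x":-0.004,"y":0.062,"z":0,"rx":0,"ry":0,"rz":0,"claw":0},{"x":-0.013,"y":0.075,"z":0,"rx":0,"ry":0,"rz":-0.012,"claw":0},{"x":-0.022,"y":0.089,"z":0,"rx":0,"ry":0,"rz":-0.024,"claw":0},{"x":-0.03,"y":0.102,"z":0,"rx":0,"ry":0,"rz":-0.036,"claw":0},{"x":-0.038,"y":0.116,"z":0,"rx":0,"ry":0,"rz":-0.048,"claw":0},{"x":-0.048,"y":0.138,"z":0,"rx":0,"ry":0,"rz":-0.065,"claw":0},{"x":-0.058,"y":0.16,"z":0,"rx":0,"ry":0,"rz":-0.083,"claw":0}]'
python3 - <<'E'
from h import *
x,s,o=block((.537,-.03,np.radians(78)))
print(np.round(x,4),np.degrees(x[2]),s,len(o)); [print(fit([q],x)) for q in o]
E
```

```text
time_s: 6.35
tcp_pos: [0.467, -0.075, -0.0145]
ee_rot: [[-0.213, -0.977, -0.0], [-0.977, 0.213, -0.001], [0.001, -0.0, -1.0]]
wrist_force: [-0.2, -4.8, 1.7]
gripper_width: 0.006
gripper_force: 2.4
[ 0.5354 -0.0276  1.3849] 79.34889879919987 0.8228767690486243 2
(array([ 0.53423782, -0.02827896,  1.37646587]), np.float64(0.9696602942631873))
(array([ 0.54608372, -0.02648252,  1.39983653]), np.float64(0.6803343655932607))
```

Run:
```python
from h import *
plan(np.array([.535,-.0275]),78.9,1,1,-29,9)
```

```text
tcp [ 0.467  -0.0745 -0.0148] F [-0.4 -0.2 -0.3] t 6.55
start gap 15mm: [0.557 0.436]
0 [0.546 0.377] 0.0061
1 [0.554 0.355] -0.0118
2 [0.562 0.332] -0.0297
3 [0.568 0.309] -0.0476
4 [0.573 0.285] -0.0655
5 [0.576 0.262] -0.0834
6 [0.578 0.238] -0.1013
7 [0.579 0.214] -0.1192
8 [0.579 0.19 ] -0.1371
9 [0.577 0.166] -0.155
b-> [ 0.5285 -0.041 ] 49.900000000000006
```

```bash
python3 -m pendant '[{"x":-0.01,"y":-0.05,"z":0,"rx":0,"ry":0,"rz":0,"claw":0},{"x":-0.01,"y":-0.05,"z":0.25,"rx":0,"ry":0,"rz":0,"claw":0},{"x":0.18,"y":0.12,"z":0.27,"rx":0,"ry":0,"rz":0,"claw":0},{"x":0.37,"y":0.29,"z":0.27,"rx":0,"ry":0,"rz":0.006,"claw":0},{"x":0.557,"y":0.455,"z":0.27,"rx":0,"ry":0,"rz":0.006,"claw":0},{"x":0.557,"y":0.455,"z":0.12,"rx":0,"ry":0,"rz":0.006,"claw":0},{"x":0.557,"y":0.455,"z":0,"rx":0,"ry":0,"rz":0.006,"claw":0},{"x":0.557,"y":0.455,"z":0,"rx":0,"ry":0,"rz":0.006,"claw":0}]'
python3 - <<'E'
from h import *
plan(np.array([.535,-.0275]),78.9,1,1,-29,13)
E
```

```text
time_s: 7.55
tcp_pos: [0.6043, 0.0379, -0.0177]
ee_rot: [[-0.194, -0.981, -0.006], [-0.981, 0.195, -0.002], [0.003, 0.006, -1.0]]
wrist_force: [-0.1, 0.3, 0.2]
gripper_width: 0.008
gripper_force: 0.0
tcp [ 0.6043  0.0379 -0.0177] F [-0.1  0.3  0.2] t 7.55
start gap 15mm: [ 0.008 -0.014]
0 [-0.004 -0.073] 0.0006
1 [ 0.002 -0.088] -0.0117
2 [ 0.008 -0.104] -0.0241
3 [ 0.013 -0.119] -0.0365
4 [ 0.017 -0.135] -0.0489
5 [ 0.021 -0.152] -0.0613
6 [ 0.024 -0.168] -0.0737
7 [ 0.027 -0.184] -0.0861
8 [ 0.028 -0.201] -0.0985
9 [ 0.029 -0.217] -0.1109
10 [ 0.03  -0.234] -0.1233
11 [ 0.03 -0.25] -0.1357
12 [ 0.029 -0.267] -0.1481
13 [ 0.028 -0.283] -0.1605
b-> [ 0.5285 -0.041 ] 49.900000000000006
```

```bash
python3 -m pendant '[{"x":0,"y":-0.04,"z":0.01,"rx":0,"ry":0,"rz":0,"claw":0},{"x":-0.004,"y":-0.07,"z":0.01,"rx":0,"ry":0,"rz":0,"claw":0},{"x":0.002,"y":-0.088,"z":0.01,"rx":0,"ry":0,"rz":-0.012,"claw":0},{"x":0.008,"y":-0.104,"z":0.01,"rx":0,"ry":0,"rz":-0.024,"claw":0},{"x":0.013,"y":-0.119,"z":0.01,"rx":0,"ry":0,"rz":-0.036,"claw":0},{"x":0.017,"y":-0.135,"z":0.01,"rx":0,"ry":0,"rz":-0.049,"claw":0},{"x":0.021,"y":-0.152,"z":0.01,"rx":0,"ry":0,"rz":-0.061,"claw":0},{"x":0.024,"y":-0.168,"z":0.01,"rx":0,"ry":0,"rz":-0.074,"claw":0}]'
python3 -m pendant '[{"x":0.003,"y":-0.016,"z":0,"rx":0,"ry":0,"rz":-0.012,"claw":0},{"x":0.004,"y":-0.033,"z":0,"rx":0,"ry":0,"rz":-0.025,"claw":0},{"x":0.005,"y":-0.049,"z":0,"rx":0,"ry":0,"rz":-0.037,"claw":0},{"x":0.006,"y":-0.066,"z":0,"rx":0,"ry":0,"rz":-0.05,"claw":0},{"x":0.006,"y":-0.082,"z":0,"rx":0,"ry":0,"rz":-0.062,"claw":0},{"x":0.005,"y":-0.099,"z":0,"rx":0,"ry":0,"rz":-0.074,"claw":0},{"x":0.004,"y":-0.115,"z":0,"rx":0,"ry":0,"rz":-0.087,"claw":0},{"x":0.004,"y":-0.115,"z":0,"rx":0,"ry":0,"rz":-0.087,"claw":0}]'
python3 - <<'E'
from h import *
x,s,o=block((.5285,-.041,np.radians(50)))
print(np.round(x,4),np.degrees(x[2]),s,len(o))
for q in o: print(fit([q],x))
plan(np.array([.5285,-.041]),50,-1,-1,-29,13)
E
```

```text
time_s: 8.55
tcp_pos: [0.6151, -0.002, -0.0105]
ee_rot: [[-0.416, -0.909, 0.006], [-0.909, 0.416, 0.002], [-0.004, -0.005, -1.0]]
wrist_force: [1.4, 5.3, 2.3]
gripper_width: 0.004
gripper_force: 2.6
time_s: 9.55
tcp_pos: [0.6165, -0.0315, -0.0105]
ee_rot: [[-0.645, -0.764, 0.007], [-0.764, 0.645, 0.001], [-0.005, -0.005, -1.0]]
wrist_force: [3.8, 3.3, 2.9]
gripper_width: 0.003
gripper_force: 2.3
[ 0.5316 -0.039   0.9111] 52.2011736977945 0.6407784137724915 2
(array([ 0.52931337, -0.04000068,  0.84833399]), np.float64(0.3373152598667175))
(array([ 0.53111883, -0.03904194,  0.93322786]), np.float64(0.9497301902868505))
tcp [ 0.6163 -0.0314 -0.0109] F [4.4 2.8 3.9] t 9.75
start gap 15mm: [-0.72  -0.118]
0 [-0.682 -0.072] 0.0006
1 [-0.68  -0.055] -0.0118
2 [-0.677 -0.039] -0.0242
3 [-0.674 -0.023] -0.0366
4 [-0.67  -0.007] -0.049
5 [-0.665  0.009] -0.0614
6 [-0.66   0.025] -0.0738
7 [-0.654  0.04 ] -0.0862
8 [-0.648  0.056] -0.0986
9 [-0.641  0.071] -0.111
10 [-0.634  0.085] -0.1233
11 [-0.625  0.1  ] -0.1357
12 [-0.617  0.114] -0.1481
13 [-0.608  0.128] -0.1605
b-> [ 0.5407 -0.0323] 21
```

```bash
python3 -m pendant '[{"x":0.03,"y":0.036,"z":0.02,"rx":0,"ry":0,"rz":0,"claw":0},{"x":0.03,"y":0.036,"z":0.26,"rx":0,"ry":0,"rz":0,"claw":0},{"x":-0.2,"y":-0.02,"z":0.27,"rx":0,"ry":0,"rz":0,"claw":0},{"x":-0.42,"y":-0.06,"z":0.27,"rx":0,"ry":0,"rz":0,"claw":0},{"x":-0.63,"y":-0.12,"z":0.27,"rx":0,"ry":0,"rz":0,"claw":0},{"x":-0.74,"y":-0.145,"z":0.22,"rx":0,"ry":0,"rz":0,"claw":0},{"x":-0.74,"y":-0.145,"z":0,"rx":0,"ry":0,"rz":0,"claw":0},{"x":-0.74,"y":-0.145,"z":-0.01,"rx":0,"ry":0,"rz":0,"claw":0}]'
python3 - <<'E'
from h import *
x,s,o=block((.531,-.04,np.radians(51)))
print(np.round(x,4),np.degrees(x[2]),s,len(o))
for q in o: print(fit([q],x))
plan(x[:2],np.degrees(x[2]),-1,-1,-29,13)
E
```

```text
time_s: 10.75
tcp_pos: [0.4236, -0.069, -0.0176]
ee_rot: [[-0.646, -0.763, -0.012], [-0.763, 0.646, -0.002], [0.009, 0.008, -1.0]]
wrist_force: [0.6, 0.7, -0.1]
gripper_width: 0.005
gripper_force: 0.0
[ 0.532  -0.0429  0.9059] 51.90475577936456 0.8454054744304003 2
(array([ 0.52975486, -0.04436824,  0.90416902]), np.float64(0.9563249502380662))
(array([ 0.53341611, -0.03903578,  0.89266392]), np.float64(0.7665749600469323))
tcp [ 0.4297 -0.0678 -0.0138] F [0.7 0.3 0.1] t 10.95
start gap 15mm: [0.043 0.008]
0 [0.08  0.055] 0.0114
1 [0.081 0.072] -0.001
2 [0.084 0.088] -0.0134
3 [0.086 0.105] -0.0258
4 [0.09  0.121] -0.0382
5 [0.094 0.137] -0.0506
6 [0.098 0.153] -0.063
7 [0.104 0.168] -0.0754
8 [0.109 0.184] -0.0878
9 [0.116 0.199] -0.1002
10 [0.123 0.214] -0.1126
11 [0.131 0.229] -0.125
12 [0.139 0.243] -0.1373
13 [0.148 0.257] -0.1497
b-> [ 0.5439 -0.0338] 22.904755779364557
```

```bash
python3 -m pendant '[{"x":0.06,"y":0.02,"z":0,"rx":0,"ry":0,"rz":0.01,"claw":0},{"x":0.079,"y":0.052,"z":0,"rx":0,"ry":0,"rz":0.01,"claw":0},{"x":0.081,"y":0.072,"z":0,"rx":0,"ry":0,"rz":-0.001,"claw":0},{"x":0.084,"y":0.088,"z":0,"rx":0,"ry":0,"rz":-0.013,"claw":0},{"x":0.086,"y":0.105,"z":0,"rx":0,"ry":0,"rz":-0.026,"claw":0},{"x":0.09,"y":0.121,"z":0,"rx":0,"ry":0,"rz":-0.038,"claw":0},{"x":0.094,"y":0.137,"z":0,"rx":0,"ry":0,"rz":-0.051,"claw":0},{"x":0.098,"y":0.153,"z":0,"rx":0,"ry":0,"rz":-0.063,"claw":0}]'
python3 -m pendant '[{"x":0.006,"y":0.015,"z":0,"rx":0,"ry":0,"rz":-0.012,"claw":0},{"x":0.011,"y":0.031,"z":0,"rx":0,"ry":0,"rz":-0.025,"claw":0},{"x":0.018,"y":0.046,"z":0,"rx":0,"ry":0,"rz":-0.037,"claw":0},{"x":0.025,"y":0.061,"z":0,"rx":0,"ry":0,"rz":-0.05,"claw":0},{"x":0.033,"y":0.076,"z":0,"rx":0,"ry":0,"rz":-0.062,"claw":0},{"x":0.041,"y":0.09,"z":0,"rx":0,"ry":0,"rz":-0.074,"claw":0},{"x":0.05,"y":0.104,"z":0,"rx":0,"ry":0,"rz":-0.087,"claw":0},{"x":0.05,"y":0.104,"z":0,"rx":0,"ry":0,"rz":-0.087,"claw":0}]'
python3 - <<'E'
from h import *
x,s,o=block((.543,-.034,np.radians(23)))
print(np.round(x,4),np.degrees(x[2]),s,len(o))
for q in o: print(fit([q],x))
plan(x[:2],np.degrees(x[2]),1,1,-18,9)
E
```

```text
time_s: 11.95
tcp_pos: [0.4504, -0.0306, -0.0148]
ee_rot: [[-0.784, -0.621, -0.006], [-0.621, 0.784, -0.002], [0.006, 0.002, -1.0]]
wrist_force: [-4.5, -4.4, 5.3]
gripper_width: 0.003
gripper_force: 3.3
time_s: 12.95
tcp_pos: [0.461, -0.0048, -0.0153]
ee_rot: [[-0.922, -0.387, -0.009], [-0.387, 0.922, -0.003], [0.009, 0.001, -1.0]]
wrist_force: [-6.4, -2.0, 6.1]
gripper_width: 0.002
gripper_force: 3.5
[ 0.5426 -0.0285  0.443 ] 25.38047863493189 0.8801049274743289 2
(array([ 0.54085973, -0.02976134,  0.4466835 ]), np.float64(0.9685473602549942))
(array([ 0.54502903, -0.02417958,  0.4029    ]), np.float64(0.8354514527040237))
tcp [ 0.4611 -0.0048 -0.0153] F [-7.  -2.1  5.4] t 13.15
start gap 15mm: [ 0.695 -0.177]
0 [ 0.641 -0.203] 0.0144
1 [ 0.633 -0.215] 0.0033
2 [ 0.625 -0.228] -0.0078
3 [ 0.616 -0.24 ] -0.0189
4 [ 0.607 -0.251] -0.03
5 [ 0.598 -0.263] -0.0411
6 [ 0.588 -0.274] -0.0522
7 [ 0.578 -0.285] -0.0634
8 [ 0.567 -0.295] -0.0745
9 [ 0.556 -0.305] -0.0856
b-> [ 0.5336 -0.0312] 7.38047863493189
```

```bash
python3 -m pendant '[{"x":-0.05,"y":-0.02,"z":0,"rx":0,"ry":0,"rz":0,"claw":0},{"x":-0.05,"y":-0.02,"z":0.25,"rx":0,"ry":0,"rz":0,"claw":0},{"x":0.15,"y":-0.07,"z":0.28,"rx":0,"ry":0,"rz":0,"claw":0},{"x":0.35,"y":-0.11,"z":0.28,"rx":0,"ry":0,"rz":0.014,"claw":0},{"x":0.54,"y":-0.15,"z":0.28,"rx":0,"ry":0,"rz":0.014,"claw":0},{"x":0.705,"y":-0.177,"z":0.28,"rx":0,"ry":0,"rz":0.014,"claw":0},{"x":0.705,"y":-0.177,"z":0.16,"rx":0,"ry":0,"rz":0.014,"claw":0},{"x":0.705,"y":-0.177,"z":0.14,"rx":0,"ry":0,"rz":0.014,"claw":0}]'
python3 - <<'E'
from h import *
plan(np.array([.542,-.029]),25.2,1,1,-20,11)
E
```

```text
time_s: 14.15
tcp_pos: [0.6401, -0.0479, 0.0177]
ee_rot: [[-0.904, -0.428, -0.004], [-0.428, 0.904, -0.0], [0.004, 0.002, -1.0]]
wrist_force: [0.3, 0.6, 0.1]
gripper_width: 0.005
gripper_force: 0.0
tcp [ 0.6401 -0.0479  0.0177] F [0.3 0.6 0.1] t 14.15
start gap 15mm: [-0.024 -0.007]
0 [-0.078 -0.033] -0.0006
1 [-0.085 -0.044] -0.0107
2 [-0.093 -0.056] -0.0208
3 [-0.1   -0.067] -0.0309
4 [-0.109 -0.077] -0.041
5 [-0.117 -0.088] -0.0511
6 [-0.126 -0.098] -0.0612
7 [-0.135 -0.108] -0.0713
8 [-0.144 -0.118] -0.0814
9 [-0.154 -0.127] -0.0915
10 [-0.164 -0.136] -0.1016
11 [-0.174 -0.145] -0.1117
b-> [ 0.5319 -0.0317] 5.199999999999999
```

```bash
python3 -m pendant '[{"x":-0.02,"y":-0.007,"z":0,"rx":0,"ry":0,"rz":0,"claw":0},{"x":-0.022,"y":-0.007,"z":-0.07,"rx":0,"ry":0,"rz":0,"claw":0},{"x":-0.024,"y":-0.007,"z":-0.12,"rx":0,"ry":0,"rz":0,"claw":0},{"x":-0.05,"y":-0.02,"z":-0.125,"rx":0,"ry":0,"rz":0,"claw":0},{"x":-0.078,"y":-0.033,"z":-0.125,"rx":0,"ry":0,"rz":0,"claw":0},{"x":-0.085,"y":-0.044,"z":-0.125,"rx":0,"ry":0,"rz":-0.011,"claw":0},{"x":-0.093,"y":-0.056,"z":-0.125,"rx":0,"ry":0,"rz":-0.021,"claw":0},{"x":-0.1,"y":-0.067,"z":-0.125,"rx":0,"ry":0,"rz":-0.031,"claw":0}]'
python3 -m pendant '[{"x":-0.009,"y":-0.01,"z":0,"rx":0,"ry":0,"rz":-0.01,"claw":0},{"x":-0.017,"y":-0.021,"z":0,"rx":0,"ry":0,"rz":-0.02,"claw":0},{"x":-0.026,"y":-0.031,"z":0,"rx":0,"ry":0,"rz":-0.03,"claw":0},{"x":-0.035,"y":-0.041,"z":0,"rx":0,"ry":0,"rz":-0.04,"claw":0},{"x":-0.044,"y":-0.051,"z":0,"rx":0,"ry":0,"rz":-0.05,"claw":0},{"x":-0.054,"y":-0.06,"z":0,"rx":0,"ry":0,"rz":-0.06,"claw":0},{"x":-0.064,"y":-0.069,"z":0,"rx":0,"ry":0,"rz":-0.07,"claw":0},{"x":-0.074,"y":-0.078,"z":0,"rx":0,"ry":0,"rz":-0.08,"claw":0}]'
python3 -m pendant '[{"x":0.01,"y":0,"z":0,"rx":0,"ry":0,"rz":0,"claw":0},{"x":0.04,"y":0,"z":0,"rx":0,"ry":0,"rz":0,"claw":0},{"x":0.04,"y":0,"z":0.2,"rx":0,"ry":0,"rz":0,"claw":0},{"x":0,"y":0,"z":0.4,"rx":0,"ry":0,"rz":0,"claw":0},{"x":-0.22,"y":0,"z":0.5,"rx":0,"ry":0,"rz":0,"claw":0},{"x":-0.44,"y":0.05,"z":0.5,"rx":0,"ry":0,"rz":0,"claw":0},{"x":-0.66,"y":0.1,"z":0.5,"rx":0,"ry":0,"rz":0,"claw":0.5},{"x":-0.78,"y":0.2,"z":0.5,"rx":0,"ry":0,"rz":0,"claw":1}]'
python3 - <<'E'
from h import *
x,s,o=block((.532,-.032,np.radians(6)))
print(np.round(x,4),np.degrees(x[2]),s,len(o))
for q in o: print(fit([q],x))
save(o[0][0],'s5.png')
s=sense();print(s['tcp_pos'],s['time_s'])
E
```

```text
time_s: 15.15
tcp_pos: [0.6178, -0.0646, -0.0106]
ee_rot: [[-0.942, -0.337, 0.003], [-0.337, 0.942, 0.0], [-0.003, -0.001, -1.0]]
wrist_force: [1.9, 1.7, -0.9]
gripper_width: 0.006
gripper_force: 1.7
time_s: 16.15
tcp_pos: [0.599, -0.0844, -0.0107]
ee_rot: [[-0.996, -0.092, 0.002], [-0.092, 0.996, -0.0], [-0.002, -0.0, -1.0]]
wrist_force: [5.2, 1.1, 1.2]
gripper_width: 0.001
gripper_force: 2.5
time_s: 17.15
tcp_pos: [0.3988, -0.0351, 0.1129]
ee_rot: [[-0.996, -0.091, -0.005], [-0.091, 0.996, -0.001], [0.005, -0.0, -1.0]]
wrist_force: [1.1, 0.9, 0.3]
gripper_width: 0.148
gripper_force: 0.0
[ 0.5312 -0.0335  0.1346] 7.7106830548854814 0.9493394990499469 2
(array([ 0.52869831, -0.0341436 ,  0.13418873]), np.float64(0.9708112425864075))
(array([ 0.53172924, -0.02972434,  0.14117478]), np.float64(0.9561961794782481))
[ 0.40252029 -0.03425386  0.11376323] 17.35
```

```bash
python3 -m pendant '[{"x":0,"y":-0.02,"z":-0.05,"rx":0,"ry":0,"rz":0.002,"claw":1},{"x":0,"y":-0.026,"z":-0.15,"rx":0,"ry":0,"rz":0.002,"claw":1},{"x":0.1,"y":-0.026,"z":-0.25,"rx":0,"ry":0,"rz":0.002,"claw":1},{"x":0.18,"y":-0.026,"z":-0.4,"rx":0,"ry":0,"rz":0.002,"claw":1},{"x":0.19,"y":-0.026,"z":-0.5,"rx":0,"ry":0,"rz":0.002,"claw":1},{"x":0.19,"y":-0.026,"z":-0.507,"rx":0,"ry":0,"rz":0.002,"claw":1},{"x":0.19,"y":-0.026,"z":-0.507,"rx":0,"ry":0,"rz":0.002,"claw":1},{"x":0.19,"y":-0.026,"z":-0.507,"rx":0,"ry":0,"rz":0.002,"claw":1}]'
```

```text
time_s: 18.35
tcp_pos: [0.4514, -0.0408, -0.0121]
ee_rot: [[-0.995, -0.1, 0.002], [-0.1, 0.995, 0.0], [-0.002, 0.0, -1.0]]
wrist_force: [0.6, 0.4, 0.9]
gripper_width: 1.0
gripper_force: 0.0
```

View pics/s5.png

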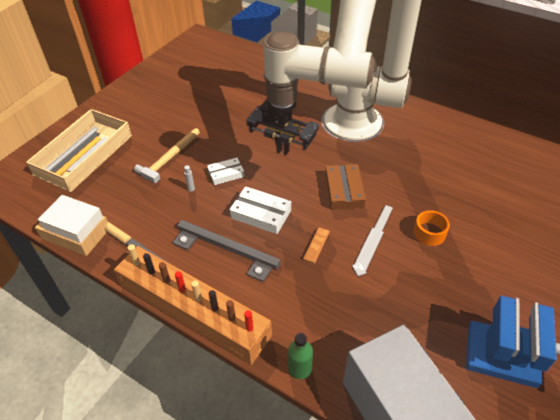

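The block at (261,210) now lies parallel to the fence, everything else is where it was, and the fingers are open. Next, a slow two-finger push squares the last 2°.

```bash
python3 -m pendant '[{"x":0.04,"y":0.004,"z":0,"rx":0,"ry":0,"rz":0,"claw":1},{"x":0.06,"y":0.006,"z":0,"rx":0,"ry":0,"rz":0,"claw":1},{"x":0.068,"y":0.006,"z":0,"rx":0,"ry":0,"rz":0,"claw":1},{"x":0.075,"y":0.007,"z":0,"rx":0,"ry":0,"rz":0,"claw":1},{"x":0.081,"y":0.008,"z":0,"rx":0,"ry":0,"rz":0,"claw":1},{"x":0.087,"y":0.008,"z":0,"rx":0,"ry":0,"rz":0,"claw":1},{"x":0.093,"y":0.009,"z":0,"rx":0,"ry":0,"rz":0,"claw":1},{"x":0.1,"y":0.01,"z":0,"rx":0,"ry":0,"rz":0,"claw":1}]'
python3 - <<'E'
from h import *
x,s,o=block((.533,-.034,np.radians(6)))
print(np.round(x,4),np.degrees(x[2]),s,len(o))
for q in o: print(fit([q],x))
E
```

```text
time_s: 19.35
tcp_pos: [0.4706, -0.0389, -0.014]
ee_rot: [[-0.995, -0.1, -0.009], [-0.1, 0.995, -0.001], [0.01, -0.0, -1.0]]
wrist_force: [-7.2, 2.3, 1.9]
gripper_width: 1.001
gripper_force: 3.6
[ 0.533  -0.034   0.1047] 6.000000000000001 0.835142414964704 2
(array([ 0.53210604, -0.0349584 ,  0.11402229]), np.float64(0.969062395868044))
(array([ 0.54229917, -0.03134943, -0.04739057]), np.float64(0.7458915726065851))
```

```bash
python3 -m pendant '[{"x":0.015,"y":0.0015,"z":0,"rx":0,"ry":0,"rz":0,"claw":1},{"x":0.03,"y":0.003,"z":0,"rx":0,"ry":0,"rz":0,"claw":1},{"x":0.048,"y":0.005,"z":0,"rx":0,"ry":0,"rz":0,"claw":1},{"x":0.066,"y":0.006,"z":0,"rx":0,"ry":0,"rz":0,"claw":1},{"x":0.084,"y":0.008,"z":0,"rx":0,"ry":0,"rz":0,"claw":1},{"x":0.102,"y":0.01,"z":0,"rx":0,"ry":0,"rz":0,"claw":1},{"x":0.12,"y":0.012,"z":0,"rx":0,"ry":0,"rz":0,"claw":1},{"x":0.138,"y":0.013,"z":0,"rx":0,"ry":0,"rz":0,"claw":1}]'
python3 -m pendant '[{"x":0.018,"y":0.0017,"z":0,"rx":0,"ry":0,"rz":0,"claw":1},{"x":0.036,"y":0.0035,"z":0,"rx":0,"ry":0,"rz":0,"claw":1},{"x":0.054,"y":0.005,"z":0,"rx":0,"ry":0,"rz":0,"claw":1},{"x":0.072,"y":0.007,"z":0,"rx":0,"ry":0,"rz":0,"claw":1},{"x":0.09,"y":0.009,"z":0,"rx":0,"ry":0,"rz":0,"claw":1},{"x":0.108,"y":0.01,"z":0,"rx":0,"ry":0,"rz":0,"claw":1},{"x":0.126,"y":0.012,"z":0,"rx":0,"ry":0,"rz":0,"claw":1},{"x":0.138,"y":0.013,"z":0,"rx":0,"ry":0,"rz":0,"claw":1}]'
python3 - <<'E'
from h import *
x,s,o=block((.603,-.027,np.radians(6)))
print(np.round(x,4),np.degrees(x[2]),s,len(o))
for q in o: print(fit([q],x))
print(sense()['tcp_pos'],sense()['wrist_force'])
E
```

```text
time_s: 20.55
tcp_pos: [0.502, -0.0369, -0.0142]
ee_rot: [[-0.995, -0.097, -0.016], [-0.097, 0.995, -0.003], [0.016, -0.001, -1.0]]
wrist_force: [-12.3, -1.6, 9.3]
gripper_width: 0.998
gripper_force: 6.5
time_s: 21.55
tcp_pos: [0.5374, -0.0334, -0.0142]
ee_rot: [[-0.995, -0.097, -0.015], [-0.097, 0.995, -0.002], [0.015, -0.001, -1.0]]
wrist_force: [-12.6, -1.7, 9.4]
gripper_width: 1.0
gripper_force: 6.2
[ 0.6007 -0.0292  0.0848] 4.857104989998583 0.8270993106820119 2
(array([ 0.59967351, -0.0302485 ,  0.08678657]), np.float64(0.9687510271635206))
(array([ 0.61255544, -0.0276983 , -0.10396736]), np.float64(0.7141523669497591))
[ 0.53820247 -0.03331149 -0.01418523] [-10.52751149  -1.53171436   5.40068191]
```

```bash
python3 -m pendant '[{"x":0.008,"y":0.001,"z":0,"rx":0,"ry":0,"rz":0,"claw":1},{"x":0.016,"y":0.0015,"z":0,"rx":0,"ry":0,"rz":0,"claw":1},{"x":0.024,"y":0.002,"z":0,"rx":0,"ry":0,"rz":0,"claw":1},{"x":0.031,"y":0.003,"z":0,"rx":0,"ry":0,"rz":0,"claw":1},{"x":0.038,"y":0.0035,"z":0,"rx":0,"ry":0,"rz":0,"claw":1},{"x":0.044,"y":0.004,"z":0,"rx":0,"ry":0,"rz":0,"claw":1},{"x":0.05,"y":0.005,"z":0,"rx":0,"ry":0,"rz":0,"claw":1},{"x":0.056,"y":0.0055,"z":0,"rx":0,"ry":0,"rz":0,"claw":1}]'
python3 -m pendant '[{"x":0.002,"y":0,"z":0,"rx":0,"ry":0,"rz":0,"claw":1},{"x":0.004,"y":0,"z":0,"rx":0,"ry":0,"rz":0,"claw":1},{"x":0.006,"y":0,"z":0,"rx":0,"ry":0,"rz":0,"claw":1},{"x":0.008,"y":0.001,"z":0,"rx":0,"ry":0,"rz":0,"claw":1},{"x":0.01,"y":0.001,"z":0,"rx":0,"ry":0,"rz":0,"claw":1},{"x":0.012,"y":0.001,"z":0,"rx":0,"ry":0,"rz":0,"claw":1},{"x":0.014,"y":0.001,"z":0,"rx":0,"ry":0,"rz":0,"claw":1},{"x":0.016,"y":0.0015,"z":0,"rx":0,"ry":0,"rz":0,"claw":1}]'
```

```text
time_s: 22.75
tcp_pos: [0.5512, -0.0321, -0.0142]
ee_rot: [[-0.995, -0.097, -0.015], [-0.097, 0.995, -0.002], [0.015, -0.001, -1.0]]
wrist_force: [-12.1, -0.7, 7.1]
gripper_width: 1.002
gripper_force: 6.1
time_s: 23.75
tcp_pos: [0.5533, -0.0319, -0.0142]
ee_rot: [[-0.995, -0.097, -0.019], [-0.097, 0.995, -0.003], [0.019, -0.001, -1.0]]
wrist_force: [-16.1, -0.8, 12.2]
gripper_width: 1.001
gripper_force: 8.1
```

```bash
python3 -m pendant '[{"x":0.002,"y":0,"z":0,"rx":0,"ry":0,"rz":0,"claw":1},{"x":0.004,"y":0,"z":0,"rx":0,"ry":0,"rz":0,"claw":1},{"x":0.006,"y":0,"z":0,"rx":0,"ry":0,"rz":0,"claw":1},{"x":0.008,"y":0.001,"z":0,"rx":0,"ry":0,"rz":0,"claw":1},{"x":0.01,"y":0.001,"z":0,"rx":0,"ry":0,"rz":0,"claw":1},{"x":0.012,"y":0.001,"z":0,"rx":0,"ry":0,"rz":0,"claw":1},{"x":0.014,"y":0.001,"z":0,"rx":0,"ry":0,"rz":0,"claw":1},{"x":0.016,"y":0.0015,"z":0,"rx":0,"ry":0,"rz":0,"claw":1}]'
```

```text
time_s: 24.75
tcp_pos: [0.5529, -0.032, -0.0143]
ee_rot: [[-0.995, -0.097, -0.027], [-0.097, 0.995, -0.004], [0.027, -0.001, -1.0]]
wrist_force: [-23.8, 0.1, 17.9]
gripper_width: 1.0
gripper_force: 11.5
```

The block has stopped against the fence. Back off and check.

```bash
python3 -m pendant '[{"x":-0.02,"y":-0.002,"z":0,"rx":0,"ry":0,"rz":0,"claw":1},{"x":-0.06,"y":-0.006,"z":0,"rx":0,"ry":0,"rz":0,"claw":1},{"x":-0.15,"y":-0.015,"z":0,"rx":0,"ry":0,"rz":0,"claw":1},{"x":-0.25,"y":-0.025,"z":0.1,"rx":0,"ry":0,"rz":0,"claw":1},{"x":-0.4,"y":-0.04,"z":0.3,"rx":0,"ry":0,"rz":0,"claw":1},{"x":-0.55,"y":-0.05,"z":0.5,"rx":0,"ry":0,"rz":0,"claw":1},{"x":-0.65,"y":-0.05,"z":0.6,"rx":0,"ry":0,"rz":0,"claw":1},{"x":-0.65,"y":-0.05,"z":0.6,"rx":0,"ry":0,"rz":0,"claw":1}]'
python3 - <<'E'
from h import *
x,s,o=block((.617,-.028,np.radians(5.5)))
print(np.round(x,4),np.degrees(x[2]),s,len(o))
a=cv2.resize(o[0][0]['color'][150:280,160:300],(420,390),interpolation=cv2.INTER_CUBIC)
b=cv2.resize(o[1][0]['color'][190:290,260:370],(380,390),interpolation=cv2.INTER_CUBIC)
cv2.imwrite('pics/end.png',np.hstack([a,b])[:,:,::-1])
E
```

```text
time_s: 25.75
tcp_pos: [0.4055, -0.0415, 0.1395]
ee_rot: [[-0.995, -0.101, 0.008], [-0.101, 0.995, 0.002], [-0.008, 0.001, -1.0]]
wrist_force: [0.2, 0.2, -0.2]
gripper_width: 1.001
gripper_force: 0.0
[ 0.6159 -0.027   0.0876] 5.017150442950112 0.8995296965432149 2
```

View pics/end.png

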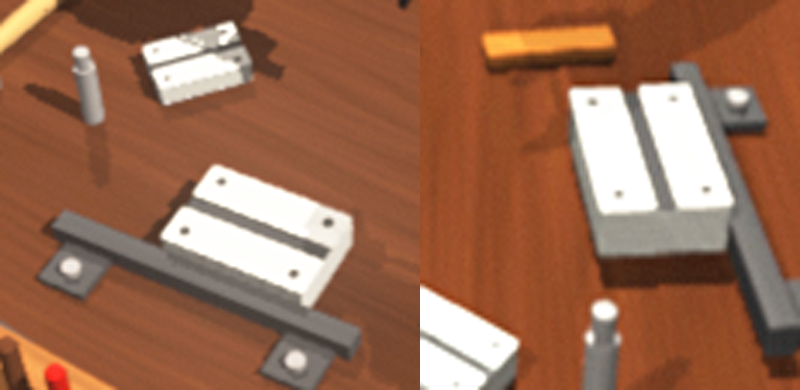

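The block's long side lies flush along the fence in both views, from (165,240) to (305,300) on the left and along (690,90) to (735,205) on the right. It sits well within the fence's length, and the bystanders have not moved.

```bash
python3 -c "
from station import *
print(finish_job())"
```

```text
the job is handed in; nothing more can be done
None
```

I turned the die block on the spot with four alternating corner pushes, then pushed it straight to the fence, where its long side lies flush; the job was handed in at about 26 s, with no verdict returned.

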